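# Throw the pawl back and wind the ratchet clamp open

## Task

The bench clamp is wound nearly shut and its pawl stops the wheel from turning back. Lift the pawl out of the wheel's teeth before you turn the wheel, and throw it right over so that it lies back on its rest; then wind the wheel back (anticlockwise seen from above) by the bar on its hub, letting go and taking the bar again as needed, until the clamp is fully open at its end stop. Leave the pawl thrown back, and do not push or knock over the small things standing round the clamp.

Things in the scene. Friction and masses are not known exactly. Their poses are not given: they have to be found in the camera images.
- ratchet_clamp: Ratchet clamp, fixed to the bench: round grey base 188 mm across, a flat toothed wheel on it that turns about the vertical, and a bed 64 mm wide with two jaws (53 mm high), reaching 191 mm from the wheel's axis. Origin on that axis at bench height, z up; jaws toward its -y, pawl along its +x side. Built with x pointing away from the robot.
- clamp_jaw (a joint): Travel (m) of the moving jaw, the one nearer the wheel; the wheel drives it, 16 mm per rad, so it needs no handling. 0 at wheel angle 0 (gap 10 mm), 0.048 fully open (gap 58 mm).
- clamp_wheel (a joint): Wheel angle (rad), grows anticlockwise from above = backwards = jaws opening; starts at 0 to 0.7, end stop (fully open) at 3.0. About 0.12 N m of friction keeps it where it is left. The disc is 170 mm across; 16 saw teeth on its upper face, 61 to 84 mm from the axis, tops 46 mm above the bench. With the pawl down they stop backward turning after at most 0.4 rad of slack.
- bar_grip (a point): Black bar on the wheel's hub, 70 mm long, 14 mm thick, 54 to 94 mm above the bench, centred on the axis; under it a round hub 52 mm across, top at 54 mm. This point is on the axis, 80 mm above the bench, where the bar can be pinched from above. Its frame turns with the wheel: x along the bar, y across its thickness, z up.
- bar_end (a point): Point on the bar near one end, 33 mm from the axis along bar_grip's +x, 90 mm above the bench.
- clamp_pawl (a joint): Angle (rad) of the steel pawl about its pivot: 0 = down in a tooth gap (up to 0.2 when on a tooth), grows as it is lifted; 2.5 = thrown back on its rest. Only gravity and slight friction act: let go below about 1.2 it falls back into the teeth; past about 1.8 it falls over onto the rest by itself and stays.
- pawl_pivot (a point): The pawl's pivot, at (73, 75, 58) mm in the clamp's frame, fixed. Its axis is the clamp's x axis; the lifted pawl swings up and over toward the clamp's +y. The post that holds it is 34 mm wide along x and 66 mm high; the rest behind it is 64 mm high.
- pawl_grip (a point): Centre of the pawl's grip: a black round bar, 18 mm thick, 28 mm long along the clamp's x, at the pawl's free end; pinched on its two flat ends it can roll between the fingers. It is 120 mm along the arm (12 mm wide) from the pivot and 22 mm to the arm's upper side: at pawl angle 0, at (73, -45, 80) mm in the clamp's frame, above the wheel's rim.
- objective_canister: Bystander: screw-top cream canister with black cap, 38 across, 57 tall, near the jaws on the robot's side (mm). Origin at the centre of its underside.
- immersion_oil: Bystander: small dropper bottle, 27 across, 68 tall, near the jaws on the far side (mm). Origin at the centre of its underside.
- petri_base: Bystander: clear open dish, 60 across, 14 tall, beyond the wheel (mm). Origin at the centre of its underside.

How it is judged:
On the way, in this order (a step that is already met when the one before it is completed fails the run):
1. the pawl is lifted out of the teeth and thrown back past 1.9 rad (value of joint clamp_pawl above 1.9 rad), for 0.2 s.
2. the wheel is wound back to within 0.2 rad of its end stop (value of joint clamp_wheel above 2.8 rad), for 0.2 s.
At the end, for the whole second after the job is handed in: The wheel stands still, wound back to within 0.2 rad of its end stop at 3.0 rad (jaw within about 3 mm of fully open), and the pawl lies thrown back (beyond 1.9 rad) (value of joint clamp_wheel above 2.8 rad and value of joint clamp_pawl above 1.9 rad and velocity of joint clamp_wheel between -0.05 and 0.05 rad/s); the robot touches nothing.
It fails at once if the wheel is turned (its bar end moved more than 20 mm) with the pawl still down (value of joint clamp_pawl below 0.3 rad and distance of bar_end from where it was at the start of the episode above 0.02 m).
It fails at once if a bystander is pushed more than 30 mm or knocked over (distance of any of objective_canister, immersion_oil, petri_base from where it was at the start of the episode above 0.03 m or angle between any of objective_canister, immersion_oil, petri_base's own z axis and vertical above 0.5 rad).
It also fails if it takes over 64 s, if anything falls off the work surface, if the arm or the gripper's body presses on something with over 40 N, if the wrist force passes 120 N, or if a joint passes its speed limit or range.

## Robot

A 7-joint arm with a two-finger parallel gripper is mounted at the origin on a cart in front of the work surface, level with it; the furniture and walls round the work are solid. World frame = base frame: x ahead of the robot, y to its left, z up, the work surface at z = 0. Lengths are in m, angles in rad, forces in N, time in s.
With the tool pointing down it reaches from about 0.4 to 0.85 m from the base axis. Payload 10.4 kg.
Tool frame: the origin (TCP) lies at the centre of the arm's flange, where the gripper is bolted on; the fingertips stand 173 mm ahead of it and the grasp point (between the pads) lies 155 mm ahead of it; z points along the fingers, y is the line along which they close (so a half turn about z gives the same grasp; the last joint's range is limited). The gripper opens to 85 mm and grips with 20 to 120 N. Pads are 22 mm wide; open, the fingers measure 114 mm over their backs; the gripper's body (76 mm by 85 mm) begins 54 mm behind the grasp point. The pads swing forward as they close: fully open they stand 13 mm farther back than shut.
Start: joints at [1.321, 0.332, -0.065, 1.46, 0.022, 1.35, -0.088], TCP at [0.141, -0.609, 0.405] pointing down, gripper open.
Joint ranges: [-2.6, 2.6], [-0.5, 2.12], [-1.47, 1.34], [0.16, 2.42], [-1.27, 4.41], [0.06, 2.06], [-2.6, 2.6]. Speed limits (rad/s): [2.22, 2.22, 2.79, 2.79, 3.14, 3.14, 3.14].

## Interface

Orientations are given as a unit quaternion [x, y, z, w].
In Python, from workcell import manip, viewer, finder gives the robot as it stands.
- The arm moves only by the tool arm_command, never from a script. Its argument "plan" is a list of rows, each an object with "dp": the shift along the tool's x, y, z in mm, a list of three; "spin": the turn about the tool's z in rad. A call has 1 to 5 rows; each row shifts and turns the commanded pose from where the row before left it, along the tool's axes as they then stand; what a row does not reach is not made up. A row lasts 1/10 s, in which the tool goes at most 50 mm and 8.59 degrees, less where a joint would pass 70% of its speed; a pose out of reach is approached as far as the arm can. A call is refused whole if a number of a shift passes 50 or a number of a turn 0.15, either way. A call with a gripper value outside its range is refused whole. "grip" is the closure, from -1 (fully open) to 1 (shut), set as the call begins (left out, the last holds). The fingers move at their own pace and stop on an object; "newtons" is the grip in N (left out, the last holds). Time passes only in rows, so rows that do not move let the fingers close. It gives the time, the measured TCP pose, the force, the opening and the grip force at its end, in the units of the state.
- manip.get_obs(): the state, without advancing time (a new reading comes with each control period).
- viewer.camera(name): name is "side" or "top"; returns the picture (420x560x3 uint8, blue, green, red); there is no depth.
- viewer.camera_params(name): a dict with "vertical_fov" (degrees; the focal length in pixels is half the picture's height over the tangent of half this angle, whatever the lens; pixels are square), "cx", "cy" (the principal point, pixels), "R" (3x3) and "t" (3): a world point X has camera coordinates R X + t. Camera axes: x right, y down, z forward; pixel columns grow to the right and rows downward; lengths in m; the calibration is good to about 2 mm. A picture is of the moment at which its call begins. camera_params takes no time and is no camera call.
- manip.hand_in(): hands the job in; it is judged then, once.
Trained networks look in the newest picture that a camera, given by its name, has taken for a name from the list of things; names that differ only in an ending like _2 or _b are one class to them, and where a whole thing is asked for, a point or a joint stands for the part that bears it (a point fixed in the world has none). Each returns a list of dicts, best first, with "score" (0 to 1); they miss things now and then, are a little off and sometimes report something else, mostly with a low value. They report only what shows in the picture. A call takes as long as a camera call.
- finder.find_in(camera, thing): "position" ([x, y, z] in m, in world coordinates, good to about 4 mm: the middle of the surface that is visible of it).
The state is a dict: "clock": time; "joint_pos": joint angles; "joint_velocities": joint speeds; "tau": joint torques, N m; "position": TCP position; "ee_rot": TCP orientation; "ft_force": force on the tool from outside, world axes, zero at the start; "torque": the same for the moment, N m; "grip_width": opening from 0.0 (shut) to 1.0 (fully open); "grasp_force": force on a finger pad.
Only numpy, scipy, OpenCV 4.12 (cv2) and the standard library are available. Lean on these libraries where they do the work, as an engineer would, in place of code of your own. Each camera call takes 0.05 s, during which the arm holds its last target. There are 200 camera calls.

## Working session

There is one attempt and no reset: what is moved stays moved. The work goes in short steps, Python scripts to look and compute and a tool call to move; the robot and the scene stay as the last step left them, time stands still between calls to the robot, and variables do not carry over. Pictures are saved under pics/ and viewed, at most 10 in all, crops included, and the job is handed in when it is done.

Besides the shell and the picture viewer there is one more tool, called as name(argument=value, ...) on one line, values as JSON. arm_command: Moves the arm, as the interface text tells. Its arguments: {"type":"object","properties":{"plan":{"type":"array","items":{"type":"object","properties":{"dp":{"type":"array","items":{"type":"number"}},"spin":{"type":"number"}}}},"grip":{"type":"number"},"newtons":{"type":"number"}},"required":["plan"]}

```bash
mkdir -p pics; python3 - <<'E'
from workcell import manip, viewer, finder
import cv2, numpy as np
for c in ("top","side"):
    im=viewer.camera(c); cv2.imwrite(f"pics/{c}0.png",im)
    p=viewer.camera_params(c); print(c,p)
    for n in ("ratchet_clamp","bar_grip","bar_end","pawl_grip","pawl_pivot","objective_canister","immersion_oil","petri_base"):
        try: print(n,[(np.round(d["position"],3),round(d["score"],2)) for d in finder.find_in(c,n)[:2]])
        except Exception as e: print(n,e)
o=manip.get_obs(); print(o)
E
```

```text
top {'vertical_fov': 52.220030012977155, 'cx': 273.33369706549536, 'cy': 215.07884290344296, 'R': array([[ 0.02766206, -0.99959879,  0.00608881],
       [-0.99613697, -0.02807308, -0.08320475],
       [ 0.0833423 , -0.00376367, -0.99651387]]), 't': array([-2.99279914e-04,  5.46216777e-01,  9.06172733e-01])}
ratchet_clamp [(array([ 0.51 , -0.001,  0.039]), 0.8)]
bar_grip [(array([0.493, 0.013, 0.037]), 0.94)]
bar_end []
pawl_grip [(array([0.566, 0.028, 0.069]), 0.93)]
pawl_pivot [(array([0.512, 0.   , 0.038]), 0.65)]
objective_canister [(array([ 0.455, -0.145,  0.055]), 0.68)]
immersion_oil [(array([ 0.453, -0.145,  0.052]), 0.33)]
petri_base []
side {'vertical_fov': 49.83513721388615, 'cx': 283.02914556845866, 'cy': 208.4089280618953, 'R': array([[ 0.97615719, -0.2170465 , -0.00281956],
       [-0.08621267, -0.37575133, -0.92270164],
       [ 0.1992097 ,  0.90094492, -0.38550452]]), 't': array([-0.53792412,  0.11479261,  0.75581438])}
ratchet_clamp [(array([ 0.511, -0.036,  0.038]), 0.66), (array([ 0.604, -0.141,  0.035]), 0.33)]
bar_grip [(array([ 0.495, -0.007,  0.036]), 0.89), (ar
[... 490 characters left out ...]
,  0.33217185, -0.06469901,  1.46013147,  0.02161419,
        1.34988815, -0.08851431]), 'joint_velocities': array([ 4.66896536e-05, -9.23427962e-04,  9.73939088e-04, -1.52693016e-04,
        2.08787559e-04,  9.02651832e-04, -5.36342906e-04]), 'tau': array([-7.50115505e-04, -6.25214553e+01,  4.85856389e-02, -3.91822922e+01,
        1.64747250e-02,  1.96132583e-03, -3.78000820e-06]), 'position': array([ 0.14052807, -0.6089918 ,  0.40474007]), 'ee_rot': array([9.93579441e-01, 1.13136609e-01, 7.52888059e-06, 4.75614592e-05]), 'ft_force': array([-0.0782516 ,  0.76748764, -0.54159973]), 'torque': array([-0.03287196,  0.03043514, -0.0289579 ]), 'grasp_force': 0.0, 'grip_width': 0.9996479283413227}
```

View pics/top0.png

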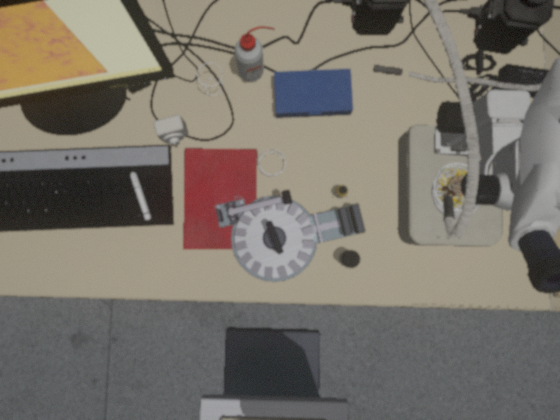

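View pics/side0.png

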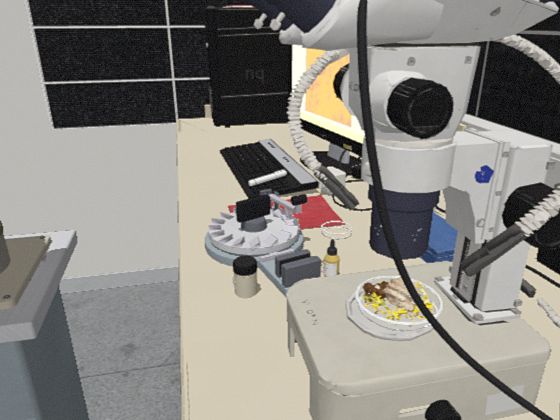

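The top view shows the wheel centre near (274,238), the pawl running from its post at (228,210) to the grip at (287,197), and the jaws at (350,220). The canister is at (350,258), the oil at (341,190) and the dish at (271,161). I'll zoom in on this to measure.

```bash
cat > h.py <<'E'
from workcell import manip, viewer, finder
import cv2, numpy as np
def par(c):
    p=viewer.camera_params(c); return 210/np.tan(np.radians(p["vertical_fov"]/2)),p["cx"],p["cy"],p["R"],p["t"]
def ray(c,u,v,z):
    f,cx,cy,R,t=par(c); d=R.T@np.array([(u-cx)/f,(v-cy)/f,1]); C=-R.T@t
    return C+d*(z-C[2])/d[2]
def proj(c,X):
    f,cx,cy,R,t=par(c); q=R@np.asarray(X)+t; return np.array([cx+f*q[0]/q[2],cy+f*q[1]/q[2]])
def T(o,yaw,p):
    c,s=np.cos(yaw),np.sin(yaw); return np.array([o[0]+c*p[0]-s*p[1],o[1]+s*p[0]+c*p[1],p[2]])
def crop(c,name,u0,v0,w,h,k,marks=()):
    im=viewer.camera(c)
    o=cv2.resize(im[v0:v0+h,u0:u0+w],None,fx=k,fy=k,interpolation=cv2.INTER_CUBIC)
    for X in marks:
        a=((proj(c,X)-[u0,v0]+.5)*k).astype(int); cv2.circle(o,tuple(int(i) for i in a),3,(0,0,255),1)
    cv2.imwrite(f"pics/{name}.png",o)
E
python3 - <<'E'
from h import *
for n,u,v,z in (("wheel",274,238,.04),("grip",287,197,.08),("post",228,210,.06),("jaw",358,219,.053),("can",350,258,.057),("oil",341,190,.068),("dish",271,161,.01)): print(n,ray("top",u,v,z).round(3))
o=ray("top",274,238,.04)[:2]; yaw=.22
g=[T(o,yaw,(.073,-.045,.08)),T(o,yaw,(.073,.075,.058)),T(o,yaw,(0,0,.094))]
g+=[T(o,yaw,(.085*np.cos(a),.085*np.sin(a),.04)) for a in np.arange(0,6.2,.4)]
g+=[T(o,yaw,(s,-.191,z)) for s in(-.032,.032) for z in (0.053,)]
crop("top","c1",200,140,190,150,4,g)
E
```

```text
wheel [0.496 0.012 0.04 ]
grip [ 0.579 -0.012  0.08 ]
post [0.551 0.11  0.06 ]
jaw [ 0.54  -0.163  0.053]
can [ 0.458 -0.146  0.057]
oil [ 0.598 -0.124  0.068]
dish [0.667 0.023 0.01 ]
```

View pics/c1.png

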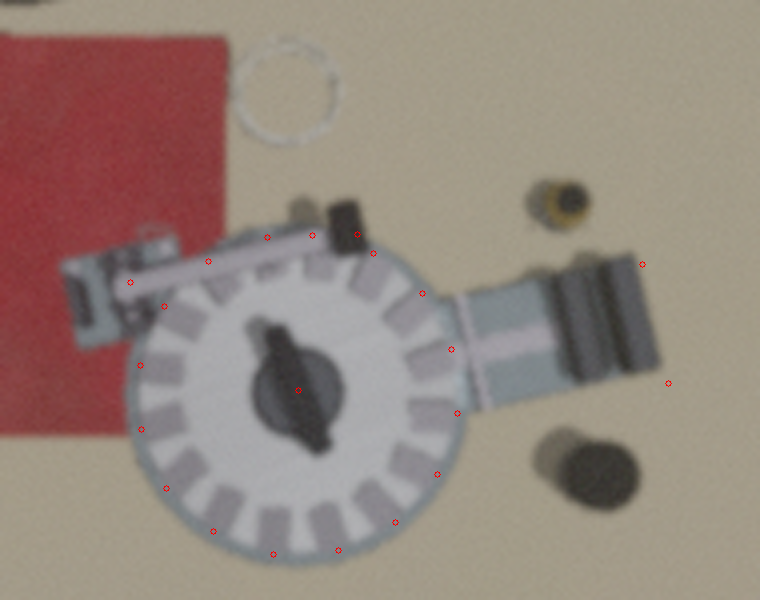

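The zoom confirms the axis at about (0.496, 0.012) and gives a clamp yaw of about 0.25. The pawl grip at crop (346,227) suggests it sits on a tooth at roughly 0.15 rad. The bar runs at about 0.37 rad in world. Next is a small planner that turns a target into tool-axis rows.

```bash
cat >> h.py <<'E'
def pose():
    o=manip.get_obs(); q=o["ee_rot"]; return o["position"],2*np.arctan2(q[1],q[0]),o
def plan(wps,dmax=46,smax=.14):
    """wps: list of (xyz, thx); prints rows (mm along tool axes, spin), tool vertical down"""
    p,th,_=pose(); k=0
    for X,t in wps:
        X=np.asarray(X); d=X-p; n=int(np.ceil(max(np.linalg.norm(d)*1e3/dmax,abs(t-th)/smax,1)))
        for i in range(n):
            c,s=np.cos(th),np.sin(th); v=d/n*1e3
            dp=[c*v[0]+s*v[1],s*v[0]-c*v[1],-v[2]]; sp=-(t-th)/n*0 if n==0 else 0
            sp=-(t-(th))/(n-i); th-=sp
            print(k,np.round(dp,0).astype(int).tolist(),round(sp,3)); k+=1
        p=X
E
python3 - <<'E'
from h import *
for z in(.098,.107): print(ray("top",286,196.5,z).round(4))
plan([((.40,-.2,.40),1.1),((.575,-.01,.36),1.82)])
E
```

```text
[ 0.5777 -0.0091  0.098 ]
[ 0.5765 -0.0088  0.107 ]
0 [31, -31, 0] -0.079
1 [34, -28, 0] -0.079
2 [36, -26, 0] -0.079
3 [38, -23, 0] -0.079
4 [39, -20, 0] -0.079
5 [41, -16, 0] -0.079
6 [42, -13, 0] -0.079
7 [43, -10, 0] -0.079
8 [44, -6, 0] -0.079
9 [44, -3, 0] -0.079
10 [44, 1, 0] -0.079
11 [41, 12, 7] -0.12
12 [40, 17, 7] -0.12
13 [37, 21, 7] -0.12
14 [35, 25, 7] -0.12
15 [31, 29, 7] -0.12
16 [28, 33, 7] -0.12
```

arm_command(plan=[{"dp": [31,-31,0],"spin": -0.08},{"dp": [34,-28,0],"spin": -0.08},{"dp": [36,-26,0],"spin": -0.08},{"dp": [38,-23,0],"spin": -0.08},{"dp": [39,-20,0],"spin": -0.08}], grip=-1, newtons=60)

```text
clock: 1.45
position: [0.2585, -0.4205, 0.4049]
ee_rot: [0.951, 0.31, -0.0, 0.0]
ft_force: [0.4, -0.1, 0.9]
grip_width: 1.0
grasp_force: 0.0
```

arm_command(plan=[{"dp": [41,-16,0],"spin": -0.08},{"dp": [42,-13,0],"spin": -0.08},{"dp": [43,-10,0],"spin": -0.08},{"dp": [44,-6,0],"spin": -0.08},{"dp": [44,-3,0],"spin": -0.08}])

```text
clock: 1.95
position: [0.3762, -0.2339, 0.4051]
ee_rot: [0.87, 0.493, 0.0, 0.001]
ft_force: [1.3, -0.5, 0.8]
grip_width: 1.004
grasp_force: 0.0
```

```bash
python3 - <<'E'
from h import *
p,th,o=pose(); print(o["clock"],p,th,o["joint_pos"],o["ft_force"])
plan([((.43,-.14,.39),1.25),((.575,-.01,.36),1.82)])
E
```

```text
1.95 [ 0.37617789 -0.2338706   0.40505358] 1.0299946682723453 [ 0.94871346 -0.0516717  -0.47413115  1.88956519 -0.02392536  1.29714625
 -0.05923195] [ 1.3312883  -0.5482739   0.77585231]
0 [36, -1, 5] -0.073
1 [36, 2, 5] -0.073
2 [36, 5, 5] -0.073
3 [34, 19, 6] -0.114
4 [31, 23, 6] -0.114
5 [29, 26, 6] -0.114
6 [25, 30, 6] -0.114
7 [22, 32, 6] -0.114
```

arm_command(plan=[{"dp": [36,-1,5],"spin": -0.073},{"dp": [36,2,5],"spin": -0.073},{"dp": [36,5,5],"spin": -0.073},{"dp": [34,19,6],"spin": -0.114},{"dp": [31,23,6],"spin": -0.114}])

```text
clock: 2.45
position: [0.4886, -0.0889, 0.378]
ee_rot: [0.739, 0.674, 0.0, 0.001]
ft_force: [1.1, -1.2, -0.2]
grip_width: 1.002
grasp_force: 0.0
```

arm_command(plan=[{"dp": [29,26,6],"spin": -0.114},{"dp": [25,30,6],"spin": -0.114},{"dp": [22,32,6],"spin": -0.114},{"dp": [0,0,0],"spin": 0},{"dp": [0,0,0],"spin": 0}])

```text
clock: 2.95
position: [0.5751, -0.0119, 0.3592]
ee_rot: [0.615, 0.788, 0.0, -0.001]
ft_force: [-0.5, -1.4, 0.3]
grip_width: 1.004
grasp_force: 0.0
```

```bash
python3 - <<'E'
from h import *
p,th,o=pose(); print(o["clock"],p,th,o["joint_pos"],o["ft_force"])
print(finder.find_in("side","pawl_grip")[:2])
o=(.496,.012);y=.248
crop("side","c2",150,130,260,190,3,[T(o,y,(.073,-.04,.098)),T(o,y,(.073,.075,.058)),T(o,y,(0,0,.094))])
plan([((.577,-.009,.30),1.819),((.577,-.009,.253),1.819)],25)
E
```

```text
2.95 [ 0.57514161 -0.01185713  0.35916788] 1.8164930142017783 [ 0.55920304  0.34454327 -0.75207397  1.62598812  0.24307787  1.26878603
  0.00912902] [-0.45077963 -1.37225985  0.3345268 ]
[{'position': [0.5671, -0.0046, 0.068], 'score': 0.69}, {'position': [0.4961, -0.0074, 0.0388], 'score': 0.69}]
0 [1, 1, 20] -0.002
1 [1, 1, 20] -0.002
2 [1, 1, 20] -0.002
3 [0, 0, 23] -0.0
4 [0, 0, 23] -0.0
```

View pics/c2.png

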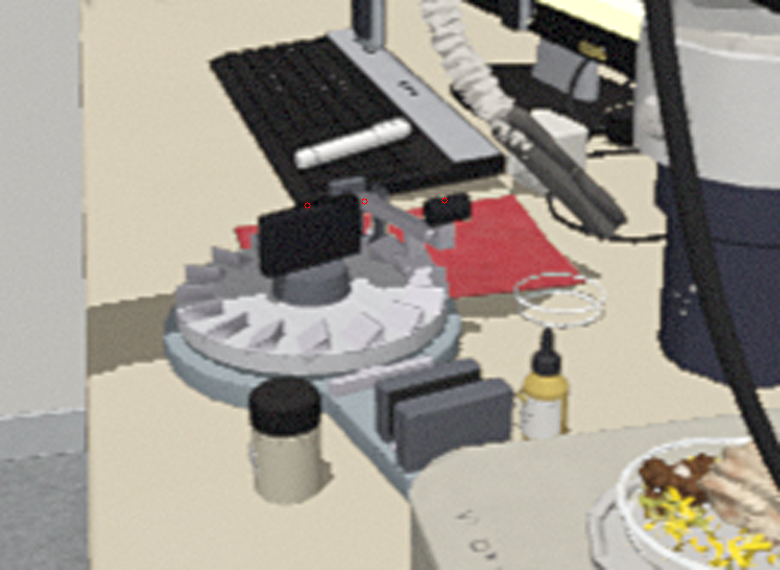

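The side crop has the grip at (447,210) against my mark at (445,200), so it's about 5 mm lower, at z ≈ 0.093. The bar mark matches. The fingertips at (368,25) and (515,10) straddle the grip. Descending now.

arm_command(plan=[{"dp": [1,1,25],"spin": 0},{"dp": [1,1,25],"spin": 0},{"dp": [1,1,25],"spin": 0},{"dp": [0,0,25],"spin": 0},{"dp": [0,0,14],"spin": 0}])

```text
clock: 3.55
position: [0.5762, -0.0102, 0.2444]
ee_rot: [0.616, 0.787, -0.001, -0.0]
ft_force: [-0.3, -0.2, -0.1]
grip_width: 1.0
grasp_force: 0.0
```

arm_command(plan=[{"dp": [0,0,0],"spin": 0},{"dp": [0,0,0],"spin": 0},{"dp": [0,0,0],"spin": 0},{"dp": [0,0,0],"spin": 0},{"dp": [0,0,0],"spin": 0}], grip=1, newtons=30)

```text
clock: 4.05
position: [0.5775, -0.009, 0.2466]
ee_rot: [0.615, 0.788, 0.0, 0.001]
ft_force: [-0.8, -1.3, 2.6]
grip_width: 0.32
grasp_force: 34.5
```

arm_command(plan=[{"dp": [0,0,0],"spin": 0},{"dp": [0,0,0],"spin": 0},{"dp": [0,0,0],"spin": 0}])

```text
clock: 4.35
position: [0.5775, -0.009, 0.2462]
ee_rot: [0.616, 0.788, 0.0, 0.001]
ft_force: [0.9, -2.6, 6.4]
grip_width: 0.323
grasp_force: 34.8
```

```bash
python3 - <<'E'
from h import *
p,th,o=pose(); print(o["clock"],p,th,o["ft_force"],o["grip_width"],o["grasp_force"])
crop("side","c3",150,90,260,190,3)
E
```

```text
4.35 [ 0.57751208 -0.0090458   0.24624157] 1.8155038572418825 [ 0.88115755 -2.61444733  6.38856569] 0.3227425180050808 34.84378695487976
```

View pics/c3.png

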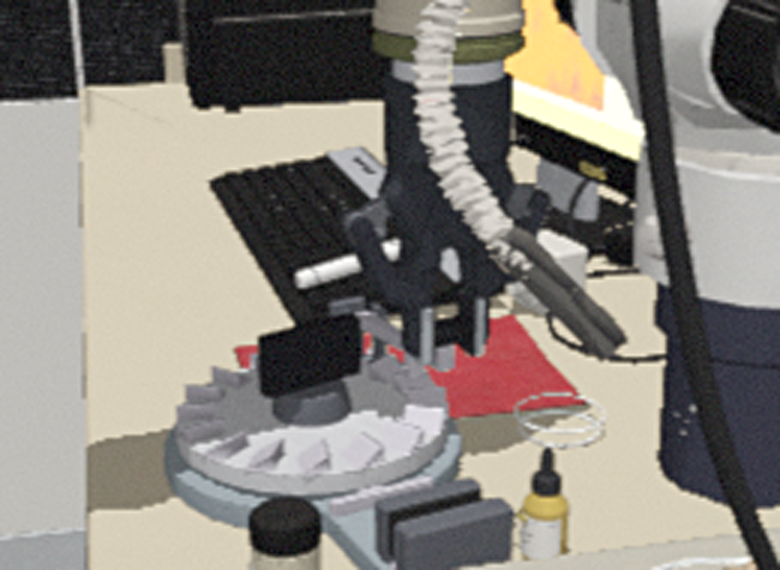

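The picture shows the fingers at (420–480, 335) closed on the pawl grip, and the opening of 27.5 mm matches its 28 mm length. Tool x points along clamp +y, so the arc lies in tool x/z.

```bash
python3 - <<'E'
import numpy as np
f=np.linspace(.29,2.3,16); P=np.round(np.c_[-122*np.cos(f),-122*np.sin(f)])
print(np.diff(P,axis=0).astype(int).tolist())
E
```

```text
[[6, -15], [8, -15], [9, -13], [11, -12], [13, -10], [14, -8], [15, -7], [16, -4], [16, -3], [16, 0], [16, 2], [16, 4], [15, 7], [14, 8], [13, 10]]
```

arm_command(plan=[{"dp": [6,0,-15]},{"dp": [8,0,-15]},{"dp": [9,0,-13]},{"dp": [11,0,-12]},{"dp": [13,0,-10]}])

```text
invalid input at $.plan[0]: expected keys dp, spin
```

arm_command(plan=[{"dp": [0,0,0],"spin": 0}])

```text
clock: 4.5
position: [0.5775, -0.0091, 0.2462]
ee_rot: [0.616, 0.788, 0.0, 0.001]
ft_force: [0.3, -3.0, 5.3]
grip_width: 0.32
grasp_force: 34.9
```

arm_command(plan=[{"dp": [6,0,-15],"spin": 0},{"dp": [8,0,-15],"spin": 0},{"dp": [9,0,-13],"spin": 0},{"dp": [11,0,-12],"spin": 0},{"dp": [13,0,-10],"spin": 0}])

```text
clock: 5.0
position: [0.5654, 0.0376, 0.3114]
ee_rot: [0.615, 0.788, -0.0, 0.0]
ft_force: [2.5, -0.7, -2.9]
grip_width: 0.324
grasp_force: 32.4
```

arm_command(plan=[{"dp": [0,0,0],"spin": 0}])

```text
clock: 5.1
position: [0.5651, 0.0389, 0.3122]
ee_rot: [0.614, 0.789, -0.0, 0.0]
ft_force: [0.1, -2.1, 1.1]
grip_width: 0.317
grasp_force: 32.8
```

arm_command(plan=[{"dp": [14,0,-8],"spin": 0},{"dp": [15,0,-7],"spin": 0},{"dp": [16,0,-4],"spin": 0},{"dp": [16,0,-3],"spin": 0},{"dp": [16,0,0],"spin": 0}])

```text
clock: 5.6
position: [0.5461, 0.113, 0.3326]
ee_rot: [0.615, 0.788, -0.001, -0.001]
ft_force: [-4.2, -3.9, -1.6]
grip_width: 0.32
grasp_force: 31.0
```

arm_command(plan=[{"dp": [16,0,2],"spin": 0},{"dp": [16,0,4],"spin": 0},{"dp": [15,0,7],"spin": 0},{"dp": [14,0,8],"spin": 0},{"dp": [13,0,10],"spin": 0}])

```text
clock: 6.1
position: [0.5273, 0.1855, 0.301]
ee_rot: [0.615, 0.789, -0.001, -0.001]
ft_force: [-6.5, -4.1, 0.2]
grip_width: 0.32
grasp_force: 32.8
```

```bash
python3 - <<'E'
from h import *
p,th,o=pose(); print(o["clock"],p,th,o["ft_force"],o["grip_width"],o["grasp_force"])
crop("side","c4",150,90,260,190,3)
E
```

```text
6.1 [0.52727985 0.18546506 0.30102978] 1.8176547784103174 [-6.53658015 -4.06422249  0.22406792] 0.31993923508820077 32.82715827226639
```

View pics/c4.png

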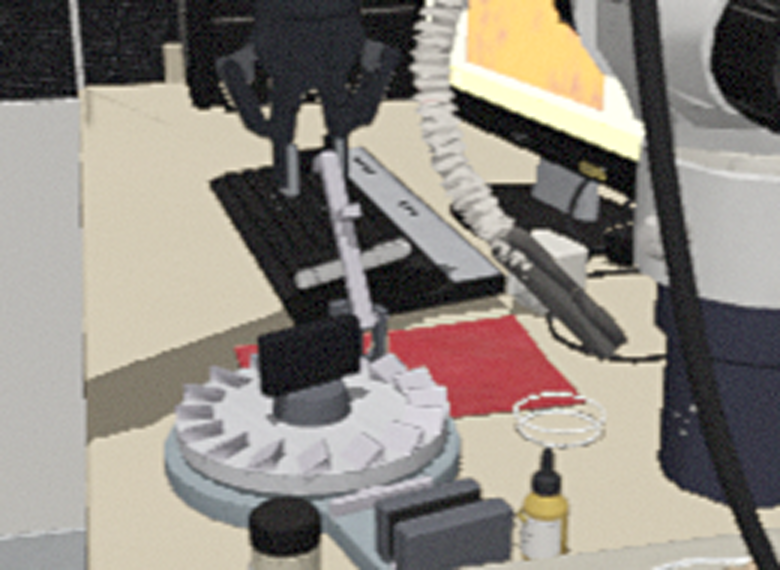

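The pawl is held and well past vertical, with its arm running from (365,320) up to the fingers at (310,170). I'll lower it a bit further, release, then rise.

arm_command(plan=[{"dp": [9,0,8],"spin": 0},{"dp": [8,0,9],"spin": 0},{"dp": [0,0,0],"spin": 0}])

```text
clock: 6.45
position: [0.5232, 0.2015, 0.2834]
ee_rot: [0.614, 0.789, -0.001, -0.002]
ft_force: [-10.2, -1.3, 2.9]
grip_width: 0.322
grasp_force: 34.1
```

arm_command(plan=[{"dp": [0,0,0],"spin": 0},{"dp": [0,0,0],"spin": 0},{"dp": [0,0,0],"spin": 0},{"dp": [0,0,0],"spin": 0},{"dp": [0,0,0],"spin": 0}], grip=-1)

```text
clock: 6.95
position: [0.5251, 0.1998, 0.2849]
ee_rot: [0.616, 0.788, 0.0, 0.0]
ft_force: [-0.4, -0.3, -0.7]
grip_width: 0.995
grasp_force: 0.0
```

arm_command(plan=[{"dp": [0,0,-25],"spin": 0},{"dp": [0,0,-30],"spin": 0},{"dp": [0,0,-30],"spin": 0},{"dp": [0,0,0],"spin": 0}])

```text
clock: 7.35
position: [0.5257, 0.2006, 0.3738]
ee_rot: [0.615, 0.788, 0.003, 0.002]
ft_force: [-0.7, 0.7, -0.7]
grip_width: 1.005
grasp_force: 0.0
```

```bash
python3 - <<'E'
from h import *
p,th,o=pose(); print(o["clock"],p,th,o["ft_force"],o["grip_width"],o["joint_pos"])
a=.37
plan([((.496,.012,.36),a),((.496,.012,.235),a)],40)
crop("side","c5",150,90,260,190,3)
E
```

```text
7.35 [0.52571866 0.20060737 0.37383012] 1.8156872374697772 [-0.6879096   0.71874045 -0.65064443] 1.0046547632546687 [ 0.26233784  0.32283873 -0.84934946  1.63981655  0.25252107  1.28678852
 -0.38640517]
0 [-16, -7, 1] 0.131
1 [-17, -5, 1] 0.131
2 [-17, -2, 1] 0.131
3 [-17, 0, 1] 0.131
4 [-17, 2, 1] 0.131
5 [-17, 4, 1] 0.131
6 [-16, 7, 1] 0.131
7 [-15, 9, 1] 0.131
8 [-14, 11, 1] 0.131
9 [-12, 12, 1] 0.131
10 [-11, 14, 1] 0.131
11 [0, 0, 31] -0.0
12 [0, 0, 31] -0.0
13 [0, 0, 31] -0.0
14 [0, 0, 31] -0.0
```

View pics/c5.png

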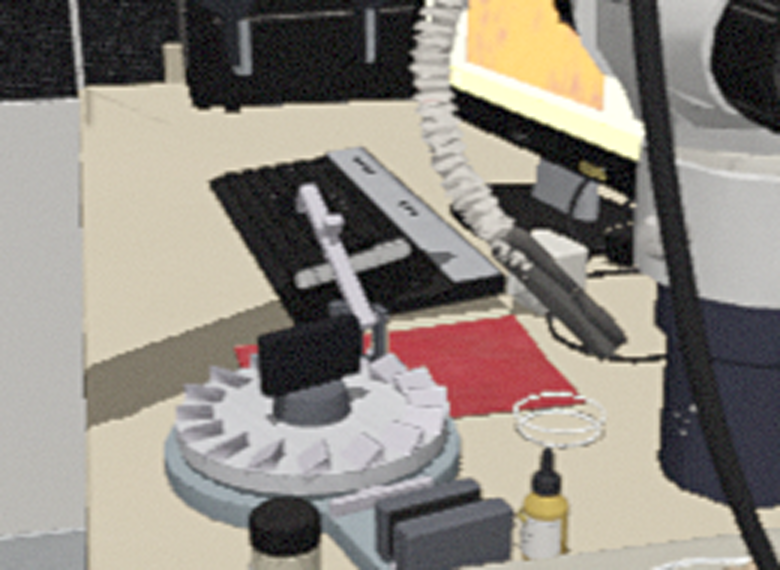

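The pawl lies thrown back on its rest, arm from (370,320) to (308,190), and the bar hasn't moved. Moving over the bar.

arm_command(plan=[{"dp": [-16,-7,1],"spin": 0.131},{"dp": [-17,-5,1],"spin": 0.131},{"dp": [-17,-2,1],"spin": 0.131},{"dp": [-17,0,1],"spin": 0.131},{"dp": [-17,2,1],"spin": 0.131}])

```text
clock: 7.9
position: [0.5111, 0.1135, 0.3636]
ee_rot: [0.838, 0.546, -0.001, -0.0]
ft_force: [1.0, -0.3, -0.6]
grip_width: 1.001
grasp_force: 0.0
```

arm_command(plan=[{"dp": [-17,4,1],"spin": 0.131},{"dp": [-16,7,1],"spin": 0.131},{"dp": [-15,9,1],"spin": 0.131},{"dp": [-14,11,1],"spin": 0.131},{"dp": [-12,12,1],"spin": 0.131}])

```text
clock: 8.4
position: [0.4985, 0.0272, 0.3586]
ee_rot: [0.969, 0.247, -0.001, -0.0]
ft_force: [0.1, -0.8, -0.3]
grip_width: 1.001
grasp_force: 0.0
```

arm_command(plan=[{"dp": [-11,14,1],"spin": 0.131},{"dp": [0,0,0],"spin": 0},{"dp": [0,0,0],"spin": 0}])

```text
clock: 8.7
position: [0.4959, 0.0108, 0.3581]
ee_rot: [0.982, 0.188, -0.0, -0.0]
ft_force: [0.2, -0.2, 0.7]
grip_width: 1.001
grasp_force: 0.0
```

```bash
python3 - <<'E'
from h import *
p,th,o=pose(); print(o["clock"],p,th,o["joint_pos"])
plan([((.496,.012,.235),.37)],30)
E
```

```text
8.7 [0.49591246 0.01077701 0.35805575] 0.3772408384140274 [ 0.44447421  0.12517121 -0.59280205  1.83047898  0.07441303  1.208888
 -1.36469695]
0 [0, 0, 25] 0.001
1 [0, 0, 25] 0.001
2 [0, 0, 25] 0.001
3 [0, 0, 25] 0.001
4 [0, 0, 25] 0.001
```

arm_command(plan=[{"dp": [0,0,25],"spin": 0},{"dp": [0,-1,25],"spin": 0},{"dp": [0,0,25],"spin": 0},{"dp": [0,0,25],"spin": 0},{"dp": [0,0,22],"spin": 0}])

```text
clock: 9.2
position: [0.4955, 0.0128, 0.2353]
ee_rot: [0.982, 0.189, -0.0, -0.0]
ft_force: [0.1, -0.0, -0.9]
grip_width: 0.995
grasp_force: 0.0
```

arm_command(plan=[{"dp": [0,0,0],"spin": 0},{"dp": [0,0,0],"spin": 0},{"dp": [0,0,0],"spin": 0},{"dp": [0,0,0],"spin": 0},{"dp": [0,0,0],"spin": 0}], grip=1, newtons=60)

```text
clock: 9.7
position: [0.4963, 0.011, 0.2378]
ee_rot: [0.983, 0.186, 0.001, 0.001]
ft_force: [-1.7, -7.3, 12.7]
grip_width: 0.154
grasp_force: 61.2
```

arm_command(plan=[{"dp": [0,0,0],"spin": 0},{"dp": [0,0,0],"spin": 0},{"dp": [0,0,0],"spin": 0}])

```text
clock: 10.0
position: [0.4963, 0.0109, 0.2378]
ee_rot: [0.983, 0.186, 0.001, 0.001]
ft_force: [-0.1, -2.2, 6.5]
grip_width: 0.154
grasp_force: 59.4
```

The bar is gripped (13 mm against 14 mm). Winding anticlockwise means negative spin.

arm_command(plan=[{"dp": [0,0,0],"spin": -0.08},{"dp": [0,0,0],"spin": -0.1},{"dp": [0,0,0],"spin": -0.1},{"dp": [0,0,0],"spin": -0.1},{"dp": [0,0,0],"spin": -0.1}])

```text
clock: 10.5
position: [0.4963, 0.0108, 0.2378]
ee_rot: [0.909, 0.416, 0.001, 0.001]
ft_force: [0.2, -2.9, 5.8]
grip_width: 0.153
grasp_force: 59.3
```

arm_command(plan=[{"dp": [0,0,0],"spin": -0.1},{"dp": [0,0,0],"spin": -0.1},{"dp": [0,0,0],"spin": -0.1},{"dp": [0,0,0],"spin": -0.1},{"dp": [0,0,0],"spin": -0.1}])

```text
clock: 11.0
position: [0.4964, 0.0108, 0.2378]
ee_rot: [0.778, 0.628, 0.001, 0.001]
ft_force: [1.6, -3.6, 6.7]
grip_width: 0.152
grasp_force: 59.2
```

```bash
python3 - <<'E'
from h import *
p,th,o=pose(); print(o["clock"],p,th,o["ft_force"],o["torque"],o["joint_pos"])
E
```

```text
11.0 [0.49642756 0.01082083 0.23782356] 1.3576899462587835 [ 1.58422523 -3.61078125  6.74906776] [-0.44563592 -0.00654901 -0.16974798] [ 0.53441349  0.30386845 -0.72374306  1.9472194   0.24347105  0.97542778
 -0.51723169]
```

arm_command(plan=[{"dp": [0,0,0],"spin": -0.1},{"dp": [0,0,0],"spin": -0.1},{"dp": [0,0,0],"spin": -0.1},{"dp": [0,0,0],"spin": -0.1},{"dp": [0,0,0],"spin": -0.1}])

```text
clock: 11.5
position: [0.4965, 0.0108, 0.2378]
ee_rot: [0.599, 0.801, 0.0, 0.001]
ft_force: [1.2, -4.1, 4.7]
grip_width: 0.15
grasp_force: 59.2
```

arm_command(plan=[{"dp": [0,0,0],"spin": -0.1},{"dp": [0,0,0],"spin": -0.1},{"dp": [0,0,0],"spin": -0.1},{"dp": [0,0,0],"spin": -0.1},{"dp": [0,0,0],"spin": -0.1}])

```text
clock: 12.0
position: [0.4966, 0.0109, 0.2379]
ee_rot: [0.382, 0.924, 0.0, 0.002]
ft_force: [2.6, -3.3, 5.0]
grip_width: 0.156
grasp_force: 59.2
```

```bash
python3 - <<'E'
from h import *
p,th,o=pose(); print(o["clock"],p,th,o["ft_force"],o["torque"],o["joint_pos"])
E
```

```text
12.0 [0.49661731 0.01085734 0.23785119] 2.3576779889122608 [ 2.60136802 -3.30469106  5.02991937] [-0.49243372 -0.20161039 -0.10982025] [ 0.67631804  0.35270134 -0.89307161  1.94092799  0.32824331  0.99647658
  0.41912214]
```

arm_command(plan=[{"dp": [0,0,0],"spin": -0.08},{"dp": [0,0,0],"spin": -0.08},{"dp": [0,0,0],"spin": -0.08},{"dp": [0,0,0],"spin": -0.06},{"dp": [0,0,0],"spin": 0}])

```text
clock: 12.5
position: [0.4966, 0.0109, 0.2378]
ee_rot: [0.24, 0.971, -0.0, 0.001]
ft_force: [3.0, -3.2, 6.1]
grip_width: 0.155
grasp_force: 59.5
```

```bash
python3 - <<'E'
from h import *
p,th,o=pose(); print(o["clock"],p,th,o["ft_force"],o["torque"])
E
```

```text
12.5 [0.49664741 0.01091826 0.23782206] 2.656138645485599 [ 3.02030612 -3.18420798  6.05534731] [-0.50237668 -0.26050091  0.12483259]
```

arm_command(plan=[{"dp": [0,0,0],"spin": -0.06},{"dp": [0,0,0],"spin": -0.06},{"dp": [0,0,0],"spin": -0.06},{"dp": [0,0,0],"spin": 0}])

```text
clock: 12.9
position: [0.4967, 0.011, 0.2378]
ee_rot: [0.152, 0.988, -0.0, 0.001]
ft_force: [2.0, -1.9, 6.3]
grip_width: 0.155
grasp_force: 59.5
```

```bash
python3 - <<'E'
from h import *
p,th,o=pose(); print(o["clock"],p,th,o["ft_force"],o["torque"])
E
```

```text
12.9 [0.49667508 0.01095355 0.23782628] 2.8360889070492803 [ 2.01957803 -1.92267958  6.32015059] [-0.56275252 -0.28696972  0.20702357]
```

arm_command(plan=[{"dp": [0,0,0],"spin": -0.06},{"dp": [0,0,0],"spin": -0.06},{"dp": [0,0,0],"spin": -0.06},{"dp": [0,0,0],"spin": 0}])

```text
clock: 13.3
position: [0.4967, 0.011, 0.2378]
ee_rot: [0.063, 0.998, -0.0, 0.001]
ft_force: [3.1, -2.3, 5.7]
grip_width: 0.152
grasp_force: 59.5
```

```bash
python3 - <<'E'
from h import *
p,th,o=pose(); print(o["clock"],p,th,o["ft_force"],o["torque"])
crop("top","c6",200,140,190,150,4)
E
```

```text
13.3 [0.49669226 0.01101625 0.23784701] 3.016108109815315 [ 3.08485189 -2.26590965  5.72972554] [-0.5226697  -0.27985008  0.1175401 ]
```

View pics/c6.png

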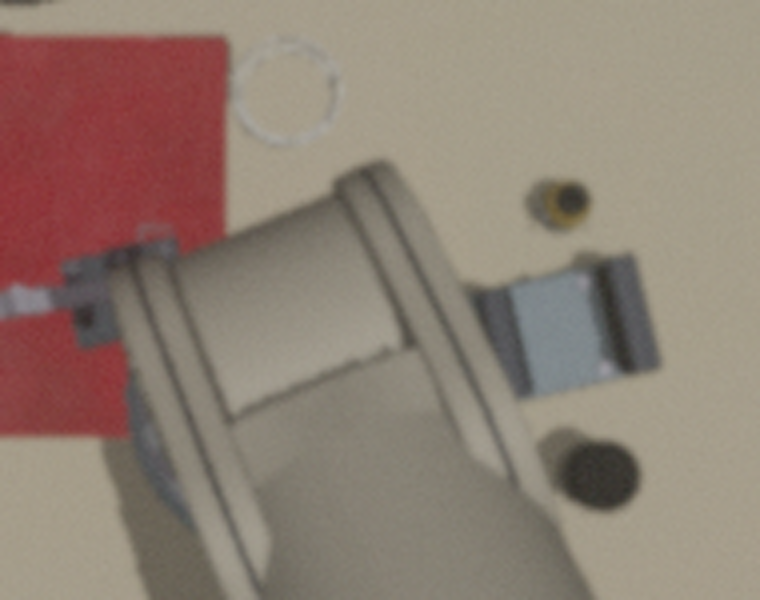

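The picture shows a jaw gap from (512,288) to (608,262), about 48–50 mm, so it isn't at 58 mm yet. The bystanders haven't moved and the pawl is still back. Continuing.

arm_command(plan=[{"dp": [0,0,0],"spin": -0.05},{"dp": [0,0,0],"spin": -0.05},{"dp": [0,0,0],"spin": -0.05},{"dp": [0,0,0],"spin": 0}])

```text
clock: 13.75
position: [0.4967, 0.011, 0.2378]
ee_rot: [-0.012, 1.0, -0.0, 0.001]
ft_force: [2.4, -2.5, 6.4]
grip_width: 0.155
grasp_force: 59.6
```

```bash
python3 - <<'E'
from h import *
p,th,o=pose(); print(o["clock"],p,th,o["ft_force"],o["torque"])
E
```

```text
13.75 [0.49668547 0.01103216 0.23783587] 3.1657392756687126 [ 2.41630318 -2.50138865  6.3998603 ] [-0.54222064 -0.24395162  0.17303074]
```

arm_command(plan=[{"dp": [0,0,0],"spin": -0.05},{"dp": [0,0,0],"spin": -0.05},{"dp": [0,0,0],"spin": 0}])

```text
clock: 14.05
position: [0.4968, 0.011, 0.2378]
ee_rot: [-0.061, 0.998, -0.0, 0.002]
ft_force: [3.6, -2.6, 6.2]
grip_width: 0.155
grasp_force: 59.5
```

```bash
python3 - <<'E'
from h import *
p,th,o=pose(); print(o["clock"],p,th,o["ft_force"],o["torque"])
E
```

```text
14.05 [0.49678223 0.01100694 0.23780642] 3.2640999032863327 [ 3.55108415 -2.64915847  6.21237661] [-0.4514989  -0.62777126 -0.45180446]
```

arm_command(plan=[{"dp": [0,0,0],"spin": -0.04},{"dp": [0,0,0],"spin": 0},{"dp": [0,0,0],"spin": 0}])

```text
clock: 14.35
position: [0.4968, 0.0109, 0.2379]
ee_rot: [-0.079, 0.997, -0.0, 0.001]
ft_force: [2.7, -1.8, 6.7]
grip_width: 0.154
grasp_force: 72.2
```

```bash
python3 - <<'E'
from h import *
p,th,o=pose(); print(o["clock"],p,th,o["ft_force"],o["torque"])
E
```

```text
14.35 [0.49683032 0.01092205 0.23788621] 3.3001393494397284 [ 2.69036524 -1.81174065  6.71255961] [-0.27427016 -0.55128584 -1.67173655]
```

The end stop is reached: torque about z rose to 1.7 N m after 2.9 rad of turning. Next I relax slightly, release, rise and check.

arm_command(plan=[{"dp": [0,0,0],"spin": 0.04},{"dp": [0,0,0],"spin": 0}])

```text
clock: 14.55
position: [0.4968, 0.011, 0.2378]
ee_rot: [-0.06, 0.998, -0.0, 0.002]
ft_force: [4.1, -2.6, 6.2]
grip_width: 0.151
grasp_force: 59.5
```

arm_command(plan=[{"dp": [0,0,0],"spin": 0},{"dp": [0,0,0],"spin": 0},{"dp": [0,0,0],"spin": 0},{"dp": [0,0,0],"spin": 0},{"dp": [0,0,0],"spin": 0}], grip=-1)

```text
clock: 15.05
position: [0.4956, 0.0116, 0.2366]
ee_rot: [-0.062, 0.998, -0.0, -0.0]
ft_force: [1.3, -0.8, 0.1]
grip_width: 0.979
grasp_force: 0.0
```

arm_command(plan=[{"dp": [0,0,-20],"spin": 0},{"dp": [0,0,-40],"spin": 0},{"dp": [0,0,-40],"spin": 0},{"dp": [0,0,-20],"spin": 0},{"dp": [0,0,0],"spin": 0}])

```text
clock: 15.55
position: [0.4964, 0.0119, 0.3593]
ee_rot: [-0.061, 0.998, -0.001, 0.002]
ft_force: [0.5, 0.1, 0.4]
grip_width: 1.0
grasp_force: 0.0
```

```bash
python3 - <<'E'
from h import *
p,th,o=pose(); print(o["clock"],p,th,o["ft_force"],o["grip_width"])
crop("side","c7",150,90,260,190,3)
E
```

```text
15.55 [0.49642905 0.01194732 0.35932087] 3.2646676622785327 [0.45364339 0.07641294 0.41353629] 1.0001506310655404
```

View pics/c7.png

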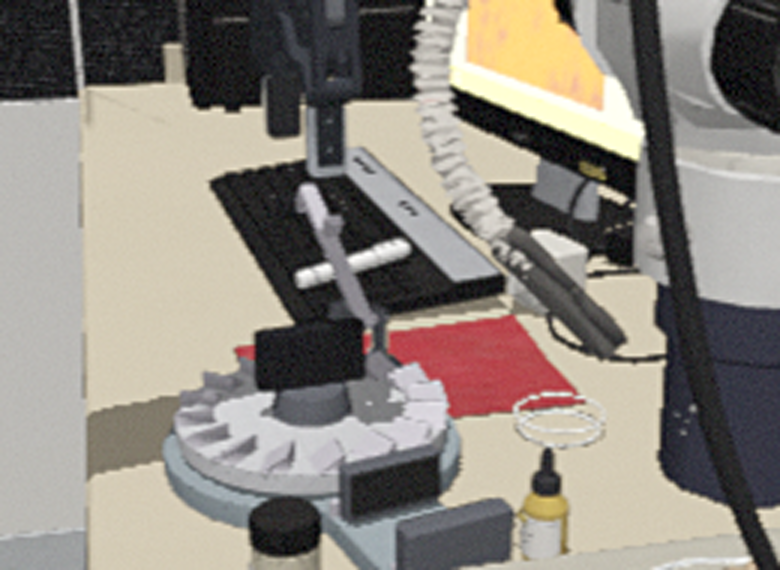

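The picture shows the moving jaw right back at (390,480), the pawl on its rest at (340,250), the gripper clear, and the bystanders upright.

```bash
python3 -c "
from workcell import manip; print(manip.hand_in())"
```

```text
the job is handed in; nothing more can be done
None
```

I threw the pawl back onto its rest, wound the clamp open to its end stop, and handed the job in with the gripper clear and all three bystanders standing; the hand-in returned no verdict.

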